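# Unlock a laser level from its rail and put it on charge

## Task

The laser level is locked on its rail mount and needs charging. Turn the mount's lock knob clockwise until you feel the torque dip as it drops into its hidden notch, which draws the bolt, then lift the laser level straight up off the rail past its sprung catch without wrenching it. Stand it gently upright on the middle of the coaster, let go, take it again by its two ends and stand it gently between the two cheeks of the charging dock, upright, fully down and centred, then let go, leaving the other things on the radiator cover where they are.

Things in the scene. Friction and masses are not known exactly. Their poses are not given: they have to be found in the camera images.
- knob_grip (a point): Middle of the lock knob's grip bar, on its vertical axis, 92 mm above the surface. The upright black bar is 56 mm long (along this point's x, turning with the knob), 18 mm thick, 70 to 108 mm above the surface, on a 60 mm disc (66 to 70 mm) atop the grey housing (66 mm high). z up. A guard wall, 95 mm high, stands 60 mm from the axis towards the laser level.
- knob (a joint): Lock knob angle, rad, growing clockwise from above, 0 to 2.4 (stop); starts at 0 to 0.3. One unseen notch, its middle 0.4 to 1.4 further on. Elsewhere a steady drag (about 0.1 N m). Over 0.25 before the middle the drag dips and reverses; over 0.25 past it jumps to about 0.4 N m, then fades as it comes out and locks again. Let go within 0.1 of the middle it settles there, bolt drawn.
- mount: Fixed aluminium rail mount. Origin: on the surface under the laser level's middle. y runs along the rail from the laser level to the lock knob, its axis at y = 98 mm; z up. Base plate 12 mm thick, 80 mm in x, y -60 to 146 mm. Rail: upright tongue 6 mm thick, 50 mm long, 18 mm tall on the plate, in the laser level's slot. Open in front and behind (x).
- bolt_port (a point): Where the bolt leaves the guard wall (50 mm in x, 8 mm thick, 95 mm high, 1.5 mm from the laser level's +y end), 47 mm above the surface. Fixed; axes as the mount's. Unless the knob is in its notch, the steel bolt reaches 6 mm into the laser level's end groove and stops it rising more than 3 mm.
- catch_port (a point): Where the catch leaves its tower (50 mm in x, 22 mm thick, 95 mm high, 1.5 mm from the laser level's -y end), 47 mm above the surface. Fixed; axes as the mount's. A sprung ball sits in the end groove: with the bolt drawn, lifting takes 8 to 18 N, weight included, over the first 8 mm, then less. Raised 30 mm it is off the rail, 90 mm clear of the walls.
- laser_mid (a point): Centre of the loose laser level: upright grey and black block 36 mm (x) by 56 mm (y) by 95 mm tall (z up), 0.35 kg, window on its -x face; this point is 47.5 mm above its underside. Ends (+y, -y) flat from 42 to 95 mm up, grooved across at 28 to 42 mm; slot 12 mm wide along y below, two flat feet. Starts on the mount, axes as its, this point 59.5 mm above the surface.
- coaster: White ceramic coaster, a loose disc 110 mm across and 8 mm thick. Origin: centre of its underside. It and the dock stand left and right of the mount, either way round.
- dock: Fixed black charging dock. Origin: centre of its underside, z up. Floor plate 80 mm in x, 70 mm in y, top at 10 mm. Two cheeks, inner faces at x = -22 and 22 mm, 38 mm long in y, tops at 105 mm; open at both y ends. The laser level stands on the plate between them, its y along the dock's y, either way round; no room for fingers beside the cheeks' inner faces, only at its ends.
- jar: Bystander: glass jar with screw lid, 76 mm across, 105 mm tall; origin centre of underside.
- level: Bystander: black spirit level 200 x 20 x 45 mm, length along its x; origin centre of underside.
- punch: Bystander: steel nail punch 130 mm long, 15 mm thick, along its x; origin at its middle, underside.
- hook_a: Bystander: S-shaped aluminium picture rail hook, about 76 x 50 x 10 mm, lying flat; origin at its middle, underside.
- hook_b: Bystander: a second such hook.
- driver: Bystander: black screwdriver 190 mm long, 26 mm thick, along its x; origin at its middle, underside.
- tape: Bystander: tape measure 62 x 30 x 58 mm; origin centre of underside.
Not all that is in view belongs to the job. What is shaped like the part that bears laser_mid but brown or orange is not meant.

How it is judged:
By the outcome, as a careful person would: the job done as asked, in the order asked, and still so for the second after the job is handed in, with the robot touching nothing.
It also fails if it takes over 72 s, if anything falls off the work surface, if the arm or the gripper's body presses on something with over 40 N, if the wrist force passes 120 N, or if a joint passes its speed limit or range.

## Robot

A 7-joint arm with a two-finger parallel gripper is mounted at the origin on the work surface. World frame = base frame: x ahead of the robot, y to its left, z up, the work surface at z = 0. Lengths are in m, angles in rad, forces in N, time in s.
With the tool pointing down it reaches from about 0.35 to 0.9 m from the base axis. Payload 8.1 kg.
Tool frame: the origin (TCP) lies midway between the tips of the shut fingers; the grasp point (between the pads) lies r.pinch_z behind it (r.pinch_z is the distance from the TCP to the grasp point, in m); x points along the fingers, z is the direction in which the jaws open and shut, and the axes are right-handed (so a half turn about x gives the same grasp; the last joint's range is limited). The gripper opens to 85 mm and grips with 20 to 120 N. Pads are 22 mm wide; open, the fingers measure 114 mm over their backs; the gripper's body (76 mm by 85 mm) begins 54 mm behind the grasp point. The pads swing forward as they close: fully open they stand 13 mm farther back than shut.
Start: joints at [1.039, 0.434, 0.025, 1.573, -0.012, 1.134, -0.075], TCP at [0.26, -0.568, 0.206] pointing down, gripper open.
Joint ranges: [-2.62, 2.62], [-0.44, 2.09], [-1.27, 1.32], [0.08, 2.57], [-1.32, 4.46], [0.12, 2], [-2.74, 2.74]. Speed limits (rad/s): [2.22, 2.22, 3.01, 3.01, 3.14, 3.14, 3.14].

## Interface

Orientations are given as a 3x3 rotation matrix whose columns are the frame's x, y, z axes.
In Python, from rig import r, grab_frame, camera_model gives the robot as it stands. The module is installed in compiled form; this text tells all that it offers.
- The arm moves only by the shell command python3 -m pendant 'ROWS' [OPENING]. ROWS is JSON, a list of rows, each a list of 6 numbers: the shift along the tool's x, y, z each as a share of 10 cm, from -1 to 1, then the turn, a rotation vector about the tool's x, y, z each as a share of 45 degrees, from -1 to 1. In form: [[dx, dy, dz, rx, ry, rz], ...]. A call has 1 to 12 rows; each row shifts and turns the commanded pose from where the row before left it, along the tool's axes as they then stand; what a row does not reach is not made up. A row lasts 1/10 s, in which the tool goes at most 50 mm and 8.59 degrees, less where a joint would pass 70% of its speed; a pose out of reach is approached as far as the arm can. A call with a number of a shift or a turn outside -1 to 1 is refused whole. A call with a gripper value outside its range is refused whole. OPENING is the opening, from -1 (shut) to 1 (fully open), set as the call begins (- or left out, the last holds). The fingers move at their own pace and stop on an object; the grip force is fixed at half the most. Time passes only in rows, so rows that do not move let the fingers close. It gives the time, the measured TCP pose, the force and the opening at its end, in the units of the state.
- r.get_obs(): the state, without advancing time (a new reading comes with each control period).
- grab_frame(name): name is "side" or "top"; returns the picture (420x560x3 uint8, red, green, blue); there is no depth.
- camera_model(name): a dict with "vfov" (degrees; the focal length in pixels is half the picture's height over the tangent of half this angle, whatever the lens; pixels are square), "cx", "cy" (the principal point, pixels), "rvec" (rotation vector, rad) and "tvec" (3), from world to camera coordinates, as OpenCV has them. Camera axes: x right, y down, z forward; pixel columns grow to the right and rows downward; lengths in m; the calibration is good to about 2 mm. A picture is of the moment at which its call begins. camera_model takes no time and is no camera call.
- r.job_done(): hands the job in, once; it reports no verdict.
The state is a dict: "time": time; "q": joint angles; "dq": joint speeds; "joint_efforts": joint torques, N m; "position": TCP position; "tcp_rot": TCP orientation; "wrist_force": force on the tool from outside, world axes, zero at the start; "moment": the same for the moment, N m; "finger_gap": finger opening in m.
Only numpy, scipy, OpenCV 4.12 (cv2) and the standard library are available. Lean on these libraries where they do the work, as an engineer would, in place of code of your own. Each camera call takes 0.05 s, during which the arm holds its last target. There are 200 camera calls.

## Working session

There is one attempt and no reset: what is moved stays moved. The work goes in short steps, Python scripts to look and compute and a shell command to move; the robot and the scene stay as the last step left them, time stands still between calls to the robot, and variables do not carry over. Pictures are saved under pics/ and viewed, about 8 in all and at most 12, crops included, and the job is handed in when it is done.

```bash
mkdir -p pics
python3 - <<'E'
from rig import r, grab_frame, camera_model
import cv2, numpy as np
for n in("side","top"):
    f=grab_frame(n); cv2.imwrite(f"pics/{n}0.png",cv2.resize(f[:,:,::-1],(784,588),interpolation=cv2.INTER_CUBIC)); cv2.imwrite(f"raw_{n}.png",f[:,:,::-1])
    c=camera_model(n); print(n,c); R=cv2.Rodrigues(np.array(c['rvec'],float))[0]; print(-R.T@np.array(c['tvec']))
print(r.get_obs(), r.pinch_z)
E
```

```text
side {'vfov': 50.19507946423321, 'cx': 289.8798311908769, 'cy': 213.3875163550252, 'rvec': array([ 0.93705959, -2.44773975,  1.14179487]), 'tvec': array([0.41734176, 0.31253728, 0.90016636])}
[0.0039999  0.64819326 0.81362318]
top {'vfov': 45.715842233794824, 'cx': 278.0947142900482, 'cy': 205.29756402747802, 'rvec': array([ 2.16806817, -2.04631763,  0.22390265]), 'tvec': array([-0.0441348 ,  0.58520745,  0.94070691])}
[ 0.37445869 -0.01812848  1.04345445]
{'time': 0.1, 'q': array([ 1.03937814,  0.43516432,  0.02500519,  1.57396157, -0.01162877,
        1.1340177 , -0.07510949]), 'dq': array([-0.00144959, -0.00139379,  0.00068538, -0.00050536,  0.00045405,
       -0.00052386, -0.0018225 ]), 'joint_efforts': array([ 3.16871759e-03, -6.71757674e+01,  1.02852993e+00, -3.16903389e+01,
        1.58926070e-02,  7.31763066e-03,  2.76819122e-05]), 'position': array([ 0.25961924, -0.56800787,  0.20491522]), 'tcp_rot': array([[-6.87393692e-04,  9.09507328e-01,  4.15687320e-01],
       [ 1.22585367e-03,  4.15687872e-01, -9.09506509e-01],
       [-9.99999012e-01, -1.15617210e-04, -1.40066412e-03]]), 'wrist_force': array([ 0.56445247,  0.07696518, -0.52249162]), 'moment': array([ 0.03484405, -0.02567675,  0.02106523]), 'finger_gap': 0.08565023069420284} 0.0187
```

View pics/top0.png

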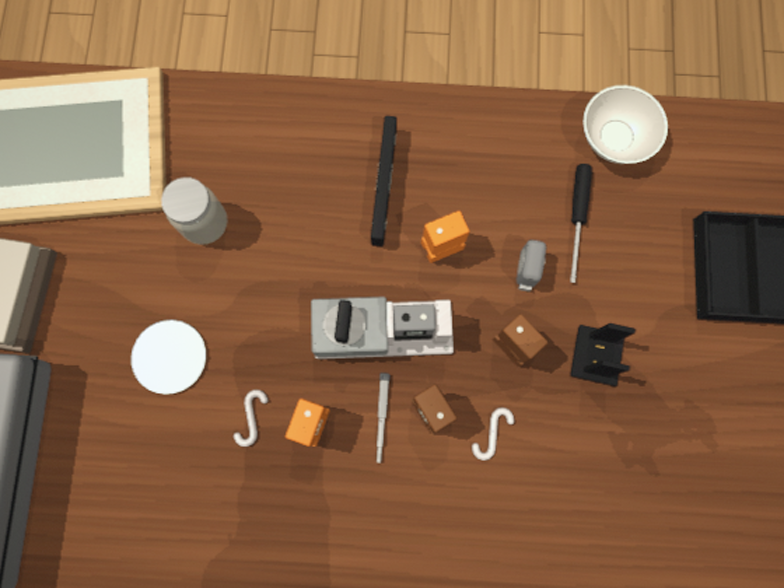

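View pics/side0.png

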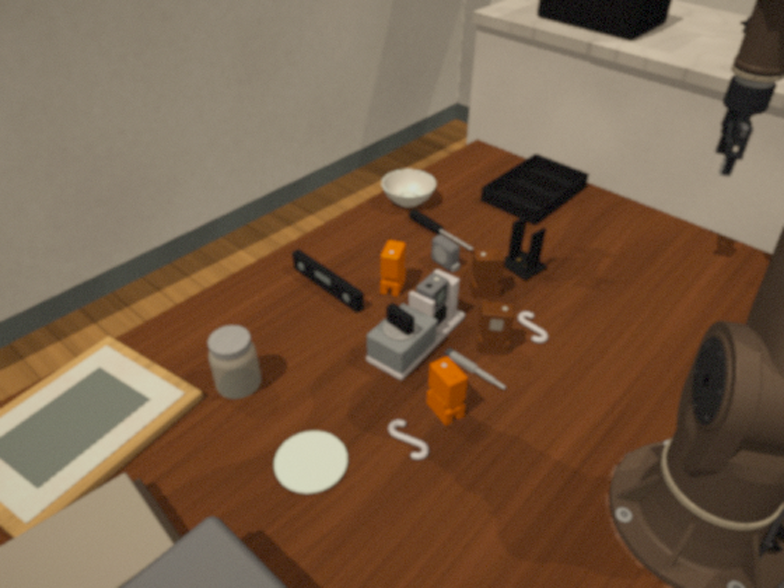

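```bash
cat > h.py <<'E'
import numpy as np, cv2
from rig import camera_model
def cam(n):
    c=camera_model(n); R=cv2.Rodrigues(np.array(c['rvec'],float))[0]; t=np.array(c['tvec'],float)
    f=210/np.tan(np.radians(c['vfov'])/2); K=np.array([[f,0,c['cx']],[0,f,c['cy']],[0,0,1]]); return K,R,t
def bp(n,u,v,z):
    K,R,t=cam(n); d=R.T@np.linalg.inv(K)@np.array([u,v,1.]); o=-R.T@t; return (o+d*(z-o[2])/d[2])
def pj(n,P):
    K,R,t=cam(n); q=K@(R@np.array(P,float).reshape(-1,3).T+t[:,None]); return (q[:2]/q[2]).T
E
python3 - <<'E'
import cv2,numpy as np
from h import *
a=cv2.imread('raw_top.png'); b=cv2.imread('raw_side.png')
def crop(im,x0,y0,w,h,s):
    o=cv2.resize(im[y0:y0+h,x0:x0+w],None,fx=s,fy=s,interpolation=cv2.INTER_CUBIC)
    for k in range(0,w,10): cv2.putText(o,str(x0+k),(k*s,8),0,.3,(0,255,255)); cv2.line(o,(k*s,10),(k*s,16),(0,255,255))
    for k in range(0,h,10): cv2.putText(o,str(y0+k),(0,k*s+4),0,.3,(0,255,0)); cv2.line(o,(20,k*s),(26,k*s),(0,255,0))
    return o
C=np.zeros((600,800,3),np.uint8)
m=crop(a,218,208,112,50,7); C[:350,:784]=m
d=crop(a,402,225,62,50,5); C[350:600,:310]=d
e=crop(b,355,155,40,48,5); C[350:590,320:520]=e
g=crop(b,260,190,75,80,3); C[350:590,530:755]=g
cv2.imwrite('pics/crop1.png',C)
# coaster
hsv=cv2.cvtColor(a,cv2.COLOR_BGR2HSV); mk=((hsv[...,1]<40)&(hsv[...,2]>190)).astype(np.uint8)
n,l,s,c=cv2.connectedComponentsWithStats(mk)
for i in range(1,n):
    if s[i,4]>300: print(s[i],c[i],bp('top',*c[i],.008))
E
```

```text
[   0   56  107   93 4179] [ 63.21440536 101.97607083] [0.80538398 0.48033575 0.008     ]
[ 417   61   60   56 2458] [447.62042311  89.20016273] [ 0.88683521 -0.37426294  0.008     ]
[116 127  32  31 772] [131.39766839 142.17487047] [0.72079704 0.31805698 0.008     ]
[  0 171  21  73 828] [  6.52415459 198.16666667] [0.58049102 0.56801883 0.008     ]
[276 215  47  26 422] [304.03317536 225.97156398] [ 0.55729093 -0.06698672  0.008     ]
[  94  229   53   53 2185] [119.92311213 254.71167048] [0.47454032 0.31244763 0.008     ]
```

View pics/crop1.png

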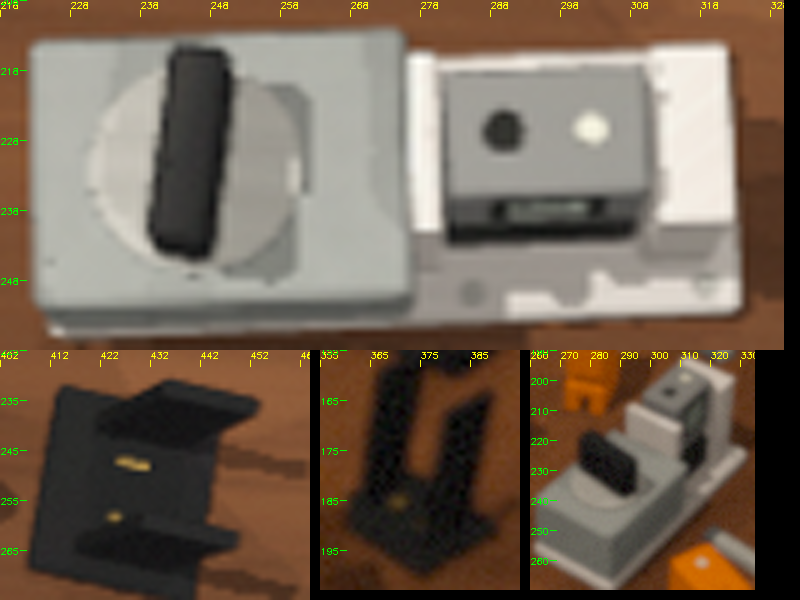

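```bash
cat > fit.py <<'E'
from h import *
from scipy.optimize import least_squares, differential_evolution
P=[];U=[]
def add(p,c): P.append(p);U.append((c[0]/7+218-.5,c[1]/7+208-.5))
add((18,28,107),(445,68));add((18,-28,107),(645,66));add((-18,-28,107),(650,190));add((-18,28,107),(443,193))
add((25,37.5,95),(408,55));add((-25,37.5,95),(412,232))
add((25,-51.5,95),(728,45));add((-25,-51.5,95),(735,222));add((-25,-29.5,95),(655,222))
add((-40,-60,12),(742,310));add((0,98,70),(194,168))
P=np.array(P)/1000;U=np.array(U)
def T(p,X): c,s=np.cos(p[2]),np.sin(p[2]); return X@np.array([[c,s,0],[-s,c,0],[0,0,1]])+[p[0],p[1],0]
s=least_squares(lambda p:(pj('top',T(p,P))-U).ravel(),[.53,-.05,0],loss='soft_l1')
print('mount',s.x,'yawdeg',np.degrees(s.x[2]));print((pj('top',T(s.x,P))-U).round(1).tolist())
print('knob',T(s.x,np.array([[0,.098,0.]])))
M=s.x
# dock silhouette
ims={n:cv2.imread(f'raw_{n}.png') for n in('top','side')}
win={'top':(400,222,65,58),'side':(355,152,45,52)}
mk={}
for n,(x,y,w,h) in win.items():
    c=ims[n][y:y+h,x:x+w].astype(int); mk[n]=((c[...,2]-c[...,0]<18)&(c.max(2)<90))
def box(x0,x1,y0,y1,z0,z1): return np.array([[x,y,z] for x in(x0,x1) for y in(y0,y1) for z in(z0,z1)])/1000
def cost(p,names=('top','side')):
    k=0
    for n in names:
        x,y,w,h=win[n]; m=np.zeros((h*4,w*4),np.uint8); t=p[3]
        for b in(box(-40,40,-35,35,0,10),box(22,22+t,-19,19,0,105),box(-22-t,-22,-19,19,0,105)):
            q=(pj(n,T(p,b))-[x,y]+.5)*4; cv2.fillConvexPoly(m,cv2.convexHull(q.round().astype(np.int32)),1)
        m=cv2.resize(m.astype(np.float32),(w,h),interpolation=cv2.INTER_AREA)
        k+=np.abs(m-mk[n]).sum()
    return k
g=bp('top',428,252,.02);print(g,{n:int(mk[n].sum()) for n in mk})
for names in(('top',),('side',),('top','side')):
    d=differential_evolution(cost,[(g[0]-.05,g[0]+.05),(g[1]-.05,g[1]+.05),(-.8,.8),(3,12)],args=(names,),seed=1,maxiter=60,popsize=10,tol=1e-4)
    print('dock',names,d.x,d.fun)
c=cv2.imread('raw_side.png');hs=cv2.cvtColor(c,cv2.COLOR_BGR2HSV)
m=((hs[...,1]<60)&(hs[...,2]>170)).astype(np.uint8)
n,l,st,ce=cv2.connectedComponentsWithStats(m);i=l[330,222];print('coaster side',st[i],bp('side',*ce[i],.008))
# side overlay
o={n:ims[n].copy() for n in ims}
def draw(n,b):
    q=pj(n,b).reshape(8,2)
    for i in range(8):
        for j in(1,2,4):
            if not i&j: cv2.line(o2[n],tuple(int(v) for v in (q[i]+.5)*4),tuple(int(v) for v in (q[i|j]+.5)*4),(0,255,255),1)
o2={n:cv2.resize(ims[n],None,fx=4,fy=4,interpolation=cv2.INTER_CUBIC) for n in ims}
for n in o2:
    for b in(box(-18,18,-28,28,12,107),box(-25,25,29.5,37.5,12,95),box(-25,25,-51.5,-29.5,12,95),box(-40,40,-60,146,0,12)): draw(n,T(M,b))
    for b in(box(-40,40,-35,35,0,10),box(22,28,-19,19,10,105),box(-28,-22,-19,19,10,105)): draw(n,T(d.x,b))
C=np.zeros((600,800,3),np.uint8)
t=o2['top'][205*4:262*4,218*4:334*4];C[:t.shape[0],:t.shape[1]]=t
t=o2['top'][222*4:282*4,400*4:470*4];C[235:235+t.shape[0],:t.shape[1]]=t
t=o2['side'][185*4:275*4,258*4:338*4];C[235:235+t.shape[0],300:300+t.shape[1]]=t
t=o2['side'][150*4:205*4,352*4:397*4];C[235:235+t.shape[0],620:620+t.shape[1]]=t
cv2.imwrite('pics/fit.png',C)
E
python3 fit.py
```

```text
mount [ 0.53859301 -0.04616682  0.09086997] yawdeg 5.206465592616653
[[-0.5, 0.1], [0.1, -0.6], [0.3, 0.3], [0.4, 0.9], [-0.3, -0.3], [-0.0, 0.0], [-0.2, -0.3], [0.1, -0.1], [0.1, 0.3], [-0.1, 0.2], [0.1, -0.6]]
knob [[0.52970001 0.05142885 0.        ]]
[ 0.51561606 -0.32431815  0.02      ] {'top': 1363, 'side': 727}Traceback (most recent call last):
  File "fit.py", line 33, in <module>
    d=differential_evolution(cost,[(g[0]-.05,g[0]+.05),(g[1]-.05,g[1]+.05),(-.8,.8),(3,12)],args=(names,),seed=1,maxiter=60,popsize=10,tol=1e-4)
    return fun(*args, **kwargs)
    ret = solver.solve()
    next(self)
    ~~~~^^^^^^
    energy = self.func(parameters)
    return self.f(x, *self.args)
           ~~~~~~^^^^^^^^^^^^^^^
  File "fit.py", line 27, in cost
    q=(pj(n,T(p,b))-[x,y]+.5)*4; cv2.fillConvexPoly(m,cv2.convexHull(q.round().astype(np.int32)),1)
       ~~^^^^^^^^^^
  File "h.py", line 9, in pj
    K,R,t=cam(n); q=K@(R@np.array(P,float).reshape(-1,3).T+t[:,None]); return (q[:2]/q[2]).T
          ~~~^^^
  File "h.py", line 4, in cam
    c=camera_model(n); R=cv2.Rodrigues(np.array(c['rvec'],float))[0]; t=np.array(c['tvec'],float)
ValueError: time passes only in moves, steps and waits
```

```bash
sed -i 's/^def cam/from functools import lru_cache\n@lru_cache\ndef cam/' h.py; python3 fit.py
```

```text
mount [ 0.53859301 -0.04616682  0.09086997] yawdeg 5.206465592616653
[[-0.5, 0.1], [0.1, -0.6], [0.3, 0.3], [0.4, 0.9], [-0.3, -0.3], [-0.0, 0.0], [-0.2, -0.3], [0.1, -0.1], [0.1, 0.3], [-0.1, 0.2], [0.1, -0.6]]
knob [[0.52970001 0.05142885 0.        ]]
[ 0.51561606 -0.32431815  0.02      ] {'top': 1363, 'side': 727}
dock ('top',) [ 0.51599514 -0.32547559 -0.13259854  5.21520145] 151.6875
dock ('side',) [ 0.51790946 -0.33343939  0.039366    3.01948512] 280.1875
dock ('top', 'side') [ 0.51626225 -0.32612968 -0.10095165  3.65234235] 512.5
coaster side [ 196  308   52   44 1794] [0.47585901 0.31118593 0.008     ]
```

View pics/fit.png

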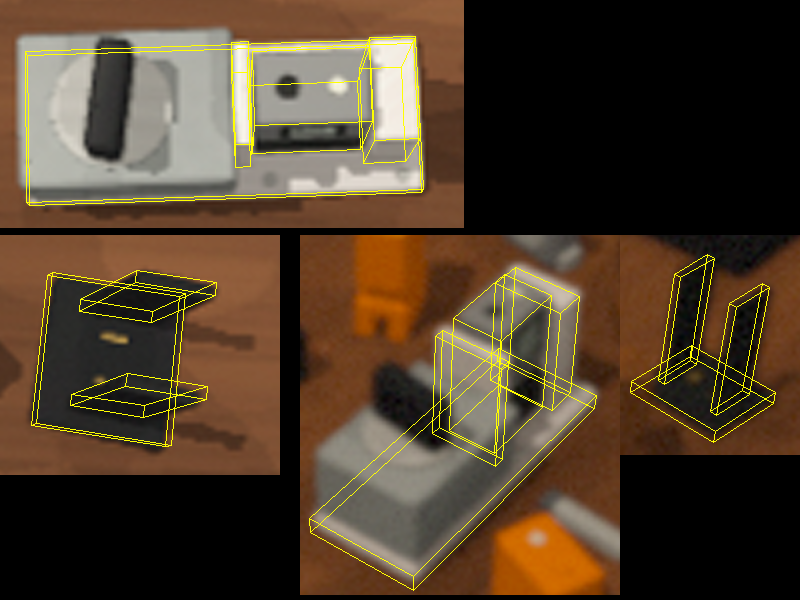

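```bash
cat > go.py <<'E'
# usage: go.py x y z(of grasp point) yawdeg(of tool z): tells turn (rx shares of 45deg) then shift in tool axes after the turn (shares of 10cm)
import sys
from rig import r
import numpy as np
from scipy.spatial.transform import Rotation as Ro
x,y,z,w=map(float,sys.argv[1:5]); o=r.get_obs(); R=np.array(o['tcp_rot']); p=np.array(o['position'])
w=np.radians(w); Z=np.array([np.cos(w),np.sin(w),0]); X=np.array([0,0,-1.]); Y=np.cross(Z,X); G=np.c_[X,Y,Z]
rv=Ro.from_matrix(R.T@G).as_rotvec()/(np.pi/4); d=G.T@(np.array([x,y,z-r.pinch_z])-p)/.1
cur=np.degrees(np.arctan2(R[1,2],R[0,2]))
print('t',round(o['time'],2),'pinch',(p+[0,0,r.pinch_z]).round(4),'yaw',cur.round(1),'rot',rv.round(3),'shift(after turn)',d.round(3),'shift now axes',(R.T@(np.array([x,y,z-r.pinch_z])-p)/.1).round(3),'F',np.round(o['wrist_force'],2),'M',np.round(o['moment'],3),'gap',round(o['finger_gap'],4),'q7',o['q'][6].round(2))
E
python3 - <<'E'
from h import *
a=bp('top',203/7+217.5,48/7+207.5,.108);b=bp('top',182/7+217.5,258/7+207.5,.108)
print(a,b,np.degrees(np.arctan2(a[1]-b[1],a[0]-b[0])),(a+b)/2,np.linalg.norm(a-b))
E
python3 go.py .5297 .0514 .18 85
```

```text
[0.5557572  0.04869347 0.108     ] [0.49781983 0.05026806 0.108     ] -1.5567667074708451 [0.52678851 0.04948076 0.108     ] 0.05795875349861402
t 0.1 pinch [ 0.2596 -0.568   0.2236] yaw -65.4 rot [-3.343e+00 -1.000e-03 -2.000e-03] shift(after turn) [ 0.436 -2.151  6.406] shift now axes [ 0.442  5.031 -4.51 ] F [ 0.56  0.08 -0.52] M [ 0.035 -0.026  0.021] gap 0.0857 q7 -0.08
```

```bash
python3 -m pendant '[[0,0.335,-0.3,0,0,0],[0,0.335,-0.3,0,0,0],[0,0.335,-0.3,0,0,0],[0,0.335,-0.3,0,0,0],[0,0.335,-0.3,0,0,0],[0,0.335,-0.3,0,0,0],[0,0.335,-0.3,0,0,0],[0,0.335,-0.3,0,0,0],[0,0.335,-0.3,0,0,0],[0,0.335,-0.3,0,0,0],[0,0.335,-0.3,0,0,0],[0,0.335,-0.3,0,0,0]]' 0.1
python3 -m pendant '[[0,0.335,-0.3,0,0,0],[0,0.335,-0.3,0,0,0],[0,0.335,-0.3,0,0,0],[0,0,0,-0.18,0,0],[0,0,0,-0.18,0,0],[0,0,0,-0.18,0,0],[0,0,0,-0.18,0,0],[0,0,0,-0.18,0,0],[0,0,0,-0.18,0,0],[0,0,0,-0.18,0,0],[0,0,0,-0.18,0,0],[0,0,0,-0.18,0,0]]'
python3 -m pendant '[[0,0,0,-0.18,0,0],[0,0,0,-0.18,0,0],[0,0,0,-0.18,0,0],[0,0,0,-0.18,0,0],[0,0,0,-0.18,0,0],[0,0,0,-0.18,0,0],[0,0,0,-0.18,0,0],[0,0,0,-0.18,0,0],[0,0,0,-0.18,0,0],[0,0,0,-0.18,0,0],[0,0,0,0,0,0],[0,0,0,0,0,0]]'
python3 go.py .5290 .051 .14 88.4
python3 -c "
from rig import grab_frame;import cv2
f=grab_frame('top');g=grab_frame('side')
import numpy as np
cv2.imwrite('pics/a.png',np.hstack([cv2.resize(f[190:290,200:340,::-1],None,fx=3,fy=3),cv2.resize(g[150:290,240:360,::-1],None,fx=3,fy=3)[:300]]))"
```

```text
time: 1.3
position: [0.476, -0.0722, 0.2055]
tcp_rot: [[-0.0, 0.91, 0.416], [-0.0, 0.416, -0.91], [-1.0, -0.0, 0.0]]
wrist_force: [1.0, -1.7, -0.6]
finger_gap: 0.0468
time: 2.5
position: [0.5295, 0.0496, 0.2053]
tcp_rot: [[-0.001, -0.136, 0.991], [-0.0, 0.991, 0.136], [-1.0, -0.0, -0.001]]
wrist_force: [0.2, -0.8, -0.8]
finger_gap: 0.047
time: 3.7
position: [0.5296, 0.0496, 0.2053]
tcp_rot: [[-0.001, -1.0, 0.031], [0.0, 0.031, 1.0], [-1.0, 0.001, 0.0]]
wrist_force: [-0.5, -0.6, -0.2]
finger_gap: 0.0468
t 3.7 pinch [0.5296 0.0496 0.224 ] yaw 88.2 rot [-0.004  0.    -0.001] shift(after turn) [0.84  0.007 0.014] shift now axes [0.84  0.006 0.014] F [-0.48 -0.62 -0.2 ] M [-0.048 -0.021 -0.035] gap 0.0468 q7 1.0
```

View pics/a.png

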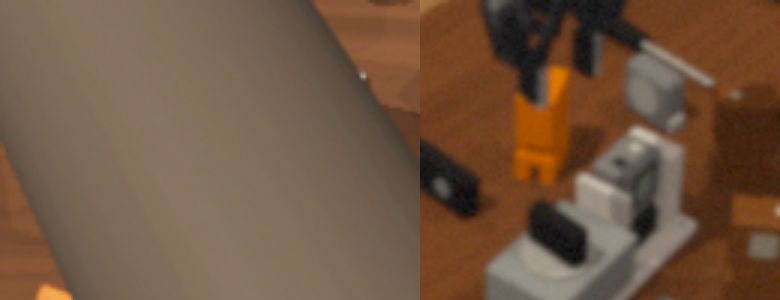

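```bash
python3 -m pendant '[[0.2,0,0.012,0,0,0],[0.2,0,0,0,0,0],[0.2,0,0,0,0,0],[0.2,0,0,0,0,0],[0.2,0,0,0,0,0],[0.14,0,0,0,0,0],[0.14,0,0,0,0,0],[0,0,0,0,0,0],[0,0,0,0,0,0]]'
python3 go.py .5290 .0508 .096 88.4
python3 -m pendant '[[0,0,0,0,0,0],[0,0,0,0,0,0],[0,0,0,0,0,0],[0,0,0,0,0,0],[0,0,0,0,0,0],[0,0,0,0,0,0]]' -1
python3 go.py .5290 .0508 .096 88.4
```

```text
time: 4.7
position: [0.53, 0.0511, 0.0778]
tcp_rot: [[0.0, -1.0, 0.027], [0.0, 0.027, 1.0], [-1.0, -0.0, 0.0]]
wrist_force: [0.4, 0.9, -0.0]
finger_gap: 0.0471
t 4.7 pinch [0.53   0.0511 0.0965] yaw 88.5 rot [0.001 0.    0.   ] shift(after turn) [ 0.005  0.01  -0.003] shift now axes [ 0.005  0.01  -0.003] F [ 0.39  0.92 -0.  ] M [-0.006 -0.051  0.083] gap 0.0471 q7 0.86
time: 5.3
position: [0.5304, 0.0492, 0.0787]
tcp_rot: [[0.001, -1.0, 0.028], [-0.003, 0.028, 1.0], [-1.0, -0.001, -0.003]]
wrist_force: [-1.7, -6.5, 9.5]
finger_gap: 0.0152
t 5.3 pinch [0.5304 0.0492 0.0974] yaw 88.4 rot [-0.001 -0.003  0.002] shift(after turn) [0.014 0.015 0.016] shift now axes [0.014 0.015 0.016] F [-1.68 -6.54  9.51] M [-1.254  0.449  0.01 ] gap 0.0152 q7 0.86
```

```bash
cat > m.py <<'E'
from rig import r
import numpy as np
o=r.get_obs();R=np.array(o['tcp_rot'])
print('t%.2f yaw %.2f Mz %.3f e7 %.4f F %s p %s'%(o['time'],np.degrees(np.arctan2(R[1,2],R[0,2])),o['moment'][2],o['joint_efforts'][6],np.round(o['wrist_force'],1),np.round(o['position'],4)))
E
P="python3 -m pendant"
python3 -m pendant '[[0,0,-0.018,0,0,0],[0,0,0,0,0,0],[0,0,0,0,0,0]]' >/dev/null; python3 m.py
python3 -m pendant '[[0,0,0,0.064,0,0],[0,0,0,0,0,0]]'>/dev/null; python3 m.py
python3 -m pendant '[[0,0,0,0.064,0,0],[0,0,0,0,0,0]]'>/dev/null; python3 m.py
python3 -m pendant '[[0,0,0,0.064,0,0],[0,0,0,0,0,0]]'>/dev/null; python3 m.py
```

```text
t5.60 yaw 88.43 Mz 0.016 e7 0.0296 F [-1.9 -1.   6.5] p [0.5304 0.049  0.0788]
t5.80 yaw 85.46 Mz -0.031 e7 -0.5746 F [-1.3 -2.3  6. ] p [0.5304 0.049  0.0788]
t6.00 yaw 82.59 Mz -0.061 e7 -0.5773 F [-2.4 -1.9  6.1] p [0.5304 0.0491 0.0787]
t6.20 yaw 79.70 Mz -0.045 e7 -0.5783 F [-2.  -0.5  6. ] p [0.5304 0.049  0.0787]
```

```bash
python3 -m pendant '[[0,0,0,0.064,0,0],[0,0,0,0,0,0]]'>/dev/null; python3 m.py
python3 -m pendant '[[0,0,0,0.064,0,0],[0,0,0,0,0,0]]'>/dev/null; python3 m.py
python3 -m pendant '[[0,0,0,0.064,0,0],[0,0,0,0,0,0]]'>/dev/null; python3 m.py
python3 -m pendant '[[0,0,0,0.064,0,0],[0,0,0,0,0,0]]'>/dev/null; python3 m.py
```

```text
t6.40 yaw 76.83 Mz -0.066 e7 -0.5781 F [-1.8 -1.4  6.7] p [0.5304 0.0491 0.0787]
t6.60 yaw 73.95 Mz -0.046 e7 -0.5788 F [-1.5 -0.8  5.5] p [0.5304 0.0491 0.0787]
t6.80 yaw 71.07 Mz -0.090 e7 -0.5770 F [-1.2 -0.5  6.2] p [0.5304 0.0491 0.0788]
t7.00 yaw 68.19 Mz -0.022 e7 -0.5812 F [-1.  -0.2  5.5] p [0.5304 0.0491 0.0788]
```

```bash
python3 -m pendant '[[0,0,0,0.064,0,0],[0,0,0,0,0,0]]'>/dev/null; python3 m.py
python3 -m pendant '[[0,0,0,0.064,0,0],[0,0,0,0,0,0]]'>/dev/null; python3 m.py
python3 -m pendant '[[0,0,0,0.064,0,0],[0,0,0,0,0,0]]'>/dev/null; python3 m.py
python3 -m pendant '[[0,0,0,0.064,0,0],[0,0,0,0,0,0]]'>/dev/null; python3 m.py
```

```text
t7.20 yaw 65.31 Mz -0.090 e7 -0.5809 F [-1.3 -1.   6.1] p [0.5304 0.0491 0.0788]
t7.40 yaw 62.43 Mz -0.043 e7 -0.5806 F [-1.  -0.4  5.7] p [0.5305 0.0491 0.0788]
t7.60 yaw 59.56 Mz -0.045 e7 -0.5793 F [-1.  -0.1  5.9] p [0.5304 0.0492 0.0787]
t7.80 yaw 56.68 Mz -0.036 e7 -0.5790 F [-1.2 -0.7  5.7] p [0.5305 0.0492 0.0788]
```

```bash
python3 -m pendant '[[0,0,0,0.064,0,0],[0,0,0,0,0,0]]'>/dev/null; python3 m.py
python3 -m pendant '[[0,0,0,0.064,0,0],[0,0,0,0,0,0]]'>/dev/null; python3 m.py
python3 -m pendant '[[0,0,0,0.064,0,0],[0,0,0,0,0,0]]'>/dev/null; python3 m.py
python3 -m pendant '[[0,0,0,0.064,0,0],[0,0,0,0,0,0]]'>/dev/null; python3 m.py
```

```text
t8.00 yaw 53.79 Mz -0.040 e7 -0.5797 F [-0.5 -1.2  6.2] p [0.5305 0.0492 0.0788]
t8.20 yaw 50.91 Mz -0.043 e7 -0.5673 F [-1.  -0.8  5.2] p [0.5305 0.0492 0.0787]
t8.40 yaw 48.03 Mz -0.071 e7 -0.5533 F [-1.7 -0.2  4.7] p [0.5305 0.0492 0.0788]
t8.60 yaw 45.15 Mz -0.123 e7 -0.5062 F [-2.  -1.2  4.8] p [0.5305 0.0492 0.0788]
```

```bash
python3 -m pendant '[[0,0,0,0.064,0,0],[0,0,0,0,0,0]]'>/dev/null; python3 m.py
python3 -m pendant '[[0,0,0,0.05,0,0],[0,0,0,0,0,0]]'>/dev/null; python3 m.py
```

```text
t8.80 yaw 42.26 Mz -0.159 e7 -0.4025 F [-0.7 -0.4  5.4] p [0.5305 0.0492 0.0788]
t9.00 yaw 40.02 Mz -0.231 e7 -0.1928 F [-1.1 -1.6  5.4] p [0.5305 0.0492 0.0788]
```

```bash
python3 -m pendant '[[0,0,0,0.025,0,0],[0,0,0,0,0,0]]'>/dev/null; python3 m.py
python3 -m pendant '[[0,0,0,0.025,0,0],[0,0,0,0,0,0]]'>/dev/null; python3 m.py
```

```text
t9.20 yaw 38.93 Mz -0.262 e7 0.0321 F [-0.6  0.   5.8] p [0.5305 0.0492 0.0787]
t9.40 yaw 37.81 Mz -0.387 e7 0.0620 F [-1.1 -0.2  5. ] p [0.5306 0.0492 0.0788]
```

```bash
python3 -m pendant '[[0,0,0,0.025,0,0],[0,0,0,0,0,0]]'>/dev/null; python3 m.py
python3 -m pendant '[[0,0,0,0.025,0,0],[0,0,0,0,0,0]]'>/dev/null; python3 m.py
python3 -m pendant '[[0,0,0,0,0,0],[0,0,0,0,0,0]]'>/dev/null; python3 m.py
```

```text
t9.60 yaw 36.68 Mz -0.346 e7 0.0743 F [-1.4 -0.7  5.5] p [0.5306 0.0492 0.0788]
t9.80 yaw 35.55 Mz -0.368 e7 0.1057 F [-1.8 -0.3  6.1] p [0.5306 0.0492 0.0787]
t10.00 yaw 35.58 Mz -0.448 e7 0.3887 F [-0.8 -0.4  4.8] p [0.5306 0.0492 0.0787]
```

```bash
python3 -m pendant '[[0,0,0,0.025,0,0],[0,0,0,0,0,0]]'>/dev/null; python3 m.py
python3 -m pendant '[[0,0,0,0.025,0,0],[0,0,0,0,0,0]]'>/dev/null; python3 m.py
```

```text
t10.20 yaw 34.44 Mz -0.268 e7 -0.0095 F [-0.2  0.4  5.4] p [0.5305 0.0493 0.0787]
t10.40 yaw 33.33 Mz -0.095 e7 -0.1584 F [-1.3 -0.7  5.8] p [0.5305 0.0493 0.0788]
```

```bash
python3 -m pendant '[[0,0,0,-0.015,0,0],[0,0,0,0,0,0]]'>/dev/null; python3 m.py
python3 -m pendant '[[0,0,0,0,0,0],[0,0,0,0,0,0],[0,0,0,0,0,0],[0,0,0,0,0,0]]' 0.1; python3 m.py
python3 -m pendant '[[-0.2,0,0,0,0,0],[-0.3,0,0,0,0,0],[-0.3,0,0,0,0,0],[-0.3,0,0,0,0,0],[-0.1,0,0,0,0,0],[0,0,0,0,0,0]]' 1
python3 go.py .5386 -.0462 .20 5.2
```

```text
t10.60 yaw 34.05 Mz -0.209 e7 0.3425 F [-0.5 -0.7  5.2] p [0.5306 0.0493 0.0788]
time: 11.0
position: [0.5298, 0.0492, 0.0776]
tcp_rot: [[0.0, -0.56, 0.828], [0.0, 0.828, 0.56], [-1.0, -0.0, 0.0]]
wrist_force: [-0.1, -0.3, 0.1]
finger_gap: 0.0471
t11.00 yaw 34.06 Mz 0.001 e7 0.0005 F [-0.1 -0.3  0.1] p [0.5298 0.0492 0.0776]
time: 11.6
position: [0.5306, 0.0493, 0.1988]
tcp_rot: [[0.003, -0.56, 0.829], [0.0, 0.829, 0.56], [-1.0, -0.002, 0.002]]
wrist_force: [0.5, -0.1, 0.2]
finger_gap: 0.0851
t 11.6 pinch [0.5306 0.0493 0.2175] yaw 34.0 rot [0.641 0.003 0.001] shift(after turn) [ 0.175 -0.958 -0.007] shift now axes [ 0.176 -0.836 -0.469] F [ 0.47 -0.08  0.2 ] M [-0.014 -0.006 -0.017] gap 0.0851 q7 0.17
```

```bash
python3 -m pendant '[[0,0,0,0.16,0,0],[0,0,0,0.16,0,0],[0,0,0,0.16,0,0],[0,0,0,0.16,0,0],[0,-0.3,0,0,0,0],[0,-0.4,0,0,0,0],[0,-0.28,0.01,0,0,0],[0,0,0,0,0,0]]' 1
python3 go.py .5394 -.0482 .085 5.2
python3 -c "
from rig import grab_frame;import cv2
f=grab_frame('top');g=grab_frame('side')
import numpy as np
cv2.imwrite('pics/b.png',np.hstack([cv2.resize(f[190:290,200:340,::-1],None,fx=3,fy=3),cv2.resize(g[150:290,240:360,::-1],None,fx=3,fy=3)[:300]]))"
```

```text
time: 12.4
position: [0.539, -0.0538, 0.1954]
tcp_rot: [[-0.003, -0.085, 0.996], [-0.002, 0.996, 0.085], [-1.0, -0.002, -0.003]]
wrist_force: [0.0, -0.4, -0.1]
finger_gap: 0.0854
t 12.4 pinch [ 0.539  -0.0538  0.2141] yaw 4.9 rot [-0.007 -0.004  0.003] shift(after turn) [1.291 0.056 0.01 ] shift now axes [1.291 0.058 0.014] F [ 0.04 -0.37 -0.11] M [-0.034  0.007  0.059] gap 0.0854 q7 -0.09
```

View pics/b.png

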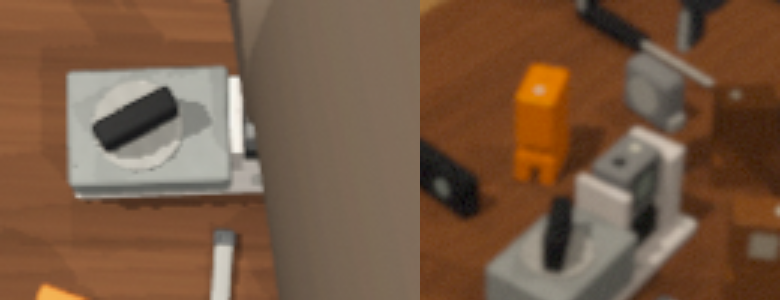

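```bash
cat > bar.py <<'E'
from h import *
from rig import grab_frame
f=grab_frame('top')[:,:,::-1]
for im in(cv2.imread('raw_top.png'),f):
    s=im[213:248,228:262].astype(int).max(2)<75
    ys,xs=np.nonzero(s); n,l,st,c=cv2.connectedComponentsWithStats(s.astype(np.uint8)); i=1+st[1:,4].argmax(); ys,xs=np.nonzero(l==i)
    W=np.array([bp('top',u+228,v+213,.10) for u,v in zip(xs,ys)])[:,:2]
    w,V=np.linalg.eigh(np.cov(W.T)); d=V[:,1]; d=d*np.sign(d[0]); print(len(xs),W.mean(0),np.degrees(np.arctan2(d[1],d[0])),np.sqrt(12*w))
E
python3 bar.py; python3 m.py
```

```text
270 [0.52789508 0.05024306] -1.7822754827890148 [0.01770948 0.05609451]
300 [0.52785714 0.04995131] -57.836957424460955 [0.02072712 0.0532473 ]
t12.55 yaw 5.28 Mz 0.029 e7 0.0348 F [ 1.4  0.6 -0.5] p [ 0.539  -0.0477  0.1964]
```

```bash
python3 -m pendant '[[0.2,0,0,0,0,0],[0.2,0,0,0,0,0],[0.2,0,0,0,0,0],[0.2,0,0,0,0,0],[0.2,0,0,0,0,0],[0.15,0,0,0,0,0],[0.15,0,0,0,0,0],[0,0,0,0,0,0],[0,0,0,0,0,0]]' 1
python3 go.py .5394 -.0482 .085 5.2
python3 -m pendant '[[0,0,0,0,0,0],[0,0,0,0,0,0],[0,0,0,0,0,0],[0,0,0,0,0,0],[0,0,0,0,0,0],[0,0,0,0,0,0]]' -1
python3 go.py .5394 -.0482 .085 5.2
```

```text
time: 13.45
position: [0.5395, -0.0471, 0.0675]
tcp_rot: [[-0.001, -0.093, 0.996], [0.001, 0.996, 0.093], [-1.0, 0.001, -0.001]]
wrist_force: [-0.0, -0.1, 0.4]
finger_gap: 0.0852
t 13.45 pinch [ 0.5395 -0.0471  0.0862] yaw 5.4 rot [ 0.004 -0.001 -0.001] shift(after turn) [ 0.012 -0.011 -0.002] shift now axes [ 0.012 -0.011 -0.002] F [-0.02 -0.14  0.44] M [-0.005 -0.027  0.019] gap 0.0852 q7 -0.19
time: 14.05
position: [0.5401, -0.0484, 0.0684]
tcp_rot: [[0.001, -0.092, 0.996], [-0.0, 0.996, 0.092], [-1.0, -0.0, 0.001]]
wrist_force: [-1.3, 0.8, 6.3]
finger_gap: 0.0342
t 14.05 pinch [ 0.5401 -0.0484  0.0871] yaw 5.3 rot [0.001 0.001 0.   ] shift(after turn) [ 0.021  0.003 -0.006] shift now axes [ 0.021  0.003 -0.006] F [-1.34  0.79  6.31] M [-0.009  0.368  0.028] gap 0.0342 q7 -0.19
```

```bash
python3 -m pendant '[[-0.02,0,0,0,0,0],[-0.02,0,0,0,0,0],[0,0,0,0,0,0]]'|grep -E 'pos|force'
python3 -m pendant '[[-0.02,0,0,0,0,0],[0,0,0,0,0,0]]'|grep -E 'pos|force'
python3 -m pendant '[[-0.02,0,0,0,0,0],[0,0,0,0,0,0]]'|grep -E 'pos|force'
```

```text
position: [0.5393, -0.0479, 0.0715]
wrist_force: [-0.3, 1.6, -2.9]
position: [0.5391, -0.0478, 0.0734]
wrist_force: [-1.6, 4.0, -4.1]
position: [0.5394, -0.0479, 0.0757]
wrist_force: [-1.8, 4.7, -3.2]
```

```bash
python3 -m pendant '[[-0.03,0,0,0,0,0],[-0.03,0,0,0,0,0],[-0.04,0,0,0,0,0],[-0.05,0,0,0,0,0],[-0.05,0,0,0,0,0],[0,0,0,0,0,0]]'|grep -E 'pos|force|gap'
python3 -m pendant '[[-0.1,0,0,0,0,0],[-0.15,0,0,0,0,0],[-0.2,0,0,0,0,0],[-0.2,0,0,0,0,0],[-0.2,0,0,0,0,0],[-0.15,0,0,0,0,0],[0,0,0,0,0,0],[0,0,0,0,0,0]]'|grep -E 'pos|force|gap'
python3 go.py .475 .312 .20 5.2
python3 -c "
from rig import grab_frame;import cv2
g=grab_frame('side')
cv2.imwrite('pics/c.png',cv2.resize(g[120:320,190:400,::-1],None,fx=3,fy=3))"
```

```text
position: [0.5404, -0.0489, 0.0967]
wrist_force: [-0.5, 1.0, -2.0]
finger_gap: 0.0343
position: [0.5398, -0.0487, 0.1957]
wrist_force: [-0.4, -0.2, -4.1]
finger_gap: 0.034
t 16.15 pinch [ 0.5398 -0.0487  0.2144] yaw 5.2 rot [0.001 0.001 0.001] shift(after turn) [ 0.144  3.651 -0.318] shift now axes [ 0.142  3.651 -0.316] F [-0.41 -0.16 -4.06] M [ 0.014  0.006 -0.041] gap 0.034 q7 -0.1
```

View pics/c.png

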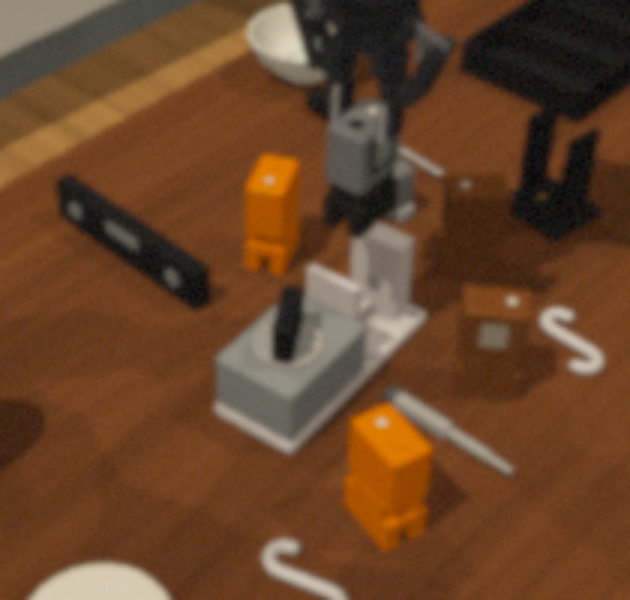

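```bash
python3 -m pendant '[[0,0.2,-0.02,0,0,0],[0,0.35,-0.03,0,0,0],[0,0.4,-0.04,0,0,0],[0,0.4,-0.04,0,0,0],[0,0.4,-0.04,0,0,0],[0,0.4,-0.04,0,0,0],[0,0.4,-0.03,0,0,0],[0,0.4,-0.03,0,0,0],[0,0.37,-0.02,0,0,0],[0,0.2,-0.02,0,0,0],[0,0.12,0,0,0,0],[0,0,0,0,0,0]]'|grep -E 'pos|force|gap'
python3 -m pendant '[[0.1,0,0,0,0,0],[0.2,0,0,0,0,0],[0.2,0,0,0,0,0],[0.2,0,0,0,0,0],[0.2,0,0,0,0,0],[0.1,0,0,0,0,0],[0,0,0,0,0,0],[0,0,0,0,0,0]]'|grep -E 'pos|force|gap'
python3 go.py .476 .311 .0837 5.2
```

```text
position: [0.4748, 0.3124, 0.1948]
wrist_force: [0.1, -0.0, -4.2]
finger_gap: 0.0345
position: [0.476, 0.3107, 0.0959]
wrist_force: [0.1, -1.0, -2.7]
finger_gap: 0.0346
t 18.2 pinch [0.476  0.3107 0.1146] yaw 5.2 rot [0. 0. 0.] shift(after turn) [0.309 0.003 0.   ] shift now axes [ 0.309  0.003 -0.   ] F [ 0.07 -0.96 -2.66] M [-0.032  0.01  -0.034] gap 0.0346 q7 -0.89
```

Right above the coaster; lower gently.

```bash
python3 -m pendant '[[0.08,0,0,0,0,0],[0.08,0,0,0,0,0],[0.06,0,0,0,0,0],[0.03,0,0,0,0,0],[0.02,0,0,0,0,0],[0,0,0,0,0,0],[0,0,0,0,0,0]]'|grep -E 'pos|force|gap'
python3 -m pendant '[[0.01,0,0,0,0,0],[0.01,0,0,0,0,0],[0,0,0,0,0,0],[0,0,0,0,0,0]]'|grep -E 'pos|force|gap'
python3 -m pendant '[[0.01,0,0,0,0,0],[0.01,0,0,0,0,0],[0,0,0,0,0,0],[0,0,0,0,0,0]]'|grep -E 'pos|force|gap'
```

```text
position: [0.4756, 0.3114, 0.0687]
wrist_force: [1.2, 0.7, -3.6]
finger_gap: 0.0343
position: [0.4756, 0.3112, 0.0666]
wrist_force: [0.1, 0.2, -4.2]
finger_gap: 0.0346
position: [0.4755, 0.3112, 0.0645]
wrist_force: [-0.7, -0.1, -3.9]
finger_gap: 0.034
```

```bash
python3 -m pendant '[[0.01,0,0,0,0,0],[0,0,0,0,0,0],[0,0,0,0,0,0]]'|grep -E 'pos|force|gap'
python3 -m pendant '[[0.01,0,0,0,0,0],[0,0,0,0,0,0],[0,0,0,0,0,0]]'|grep -E 'pos|force|gap'
python3 -m pendant '[[0.01,0,0,0,0,0],[0,0,0,0,0,0],[0,0,0,0,0,0]]'|grep -E 'pos|force|gap'
```

```text
position: [0.4756, 0.3114, 0.0645]
wrist_force: [-3.5, -2.5, 6.9]
finger_gap: 0.0346
position: [0.4756, 0.3115, 0.0644]
wrist_force: [-5.4, -4.8, 17.6]
finger_gap: 0.0343
position: [0.4757, 0.3116, 0.0643]
wrist_force: [-7.6, -7.5, 28.0]
finger_gap: 0.0343
```

```bash
python3 -m pendant '[[-0.013,0,0,0,0,0],[-0.013,0,0,0,0,0],[0,0,0,0,0,0],[0,0,0,0,0,0]]'|grep -E 'pos|force|gap'
python3 -m pendant '[[0,0,0,0,0,0],[0,0,0,0,0,0],[0,0,0,0,0,0],[0,0,0,0,0,0],[0,0,0,0,0,0]]' 1|grep -E 'pos|force|gap'
python3 -m pendant '[[-0.1,0,0,0,0,0],[-0.2,0,0,0,0,0],[-0.3,0,0,0,0,0],[-0.3,0,0,0,0,0],[-0.3,0,0,0,0,0],[-0.2,0,0,0,0,0],[0,-0.4,0,0,0,0],[0,-0.4,0,0,0,0],[0,-0.4,0,0,0,0],[0,-0.4,0,0,0,0],[0,-0.2,0,0,0,0],[0,0,0,0,0,0]]' 1|grep -E 'pos|force|gap'
cat > look.py <<'E'
import sys
from rig import grab_frame;import cv2,numpy as np
t=sys.argv[1]
f=grab_frame('top')[:,:,::-1];g=grab_frame('side')[:,:,::-1]
cv2.imwrite(f'raw_top_{t}.png',f);cv2.imwrite(f'raw_side_{t}.png',g)
E
python3 look.py d
python3 - <<'E'
import cv2,numpy as np
f=cv2.imread('raw_top_d.png');g=cv2.imread('raw_side_d.png')
a=cv2.resize(f[205:300,80:165],None,fx=4,fy=4,interpolation=cv2.INTER_CUBIC);b=cv2.resize(g[250:370,170:275],None,fx=4,fy=4,interpolation=cv2.INTER_CUBIC)
C=np.zeros((480,760,3),np.uint8);C[:380,:340]=a;C[:480,340:]=b;cv2.imwrite('pics/d.png',C)
E
```

```text
position: [0.4757, 0.3114, 0.0645]
wrist_force: [-2.2, -1.7, 4.5]
finger_gap: 0.0343
position: [0.4755, 0.3113, 0.0641]
wrist_force: [0.5, -0.2, 0.1]
finger_gap: 0.0854
position: [0.4926, 0.1281, 0.2048]
wrist_force: [1.2, 0.0, -0.2]
finger_gap: 0.0857
```

View pics/d.png

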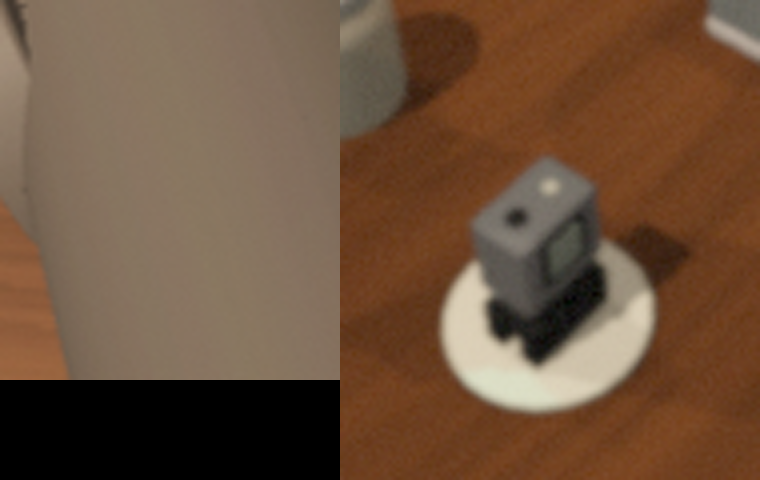

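```bash
python3 -m pendant '[[0,0,0,0.167,0,0],[0,0,0,0.167,0,0],[0,0,0,0.167,0,0],[0,0,0,0.167,0,0],[0,0,0,0.167,0,0],[0,0,0,0.167,0,0],[0,0,0,0.167,0,0],[0,0,0,0.167,0,0],[0,0,0,0.167,0,0],[0,0,0,0.167,0,0],[0,0,0,0.167,0,0],[0,0,0,0.163,0,0]]' 1|grep -E 'pos|force|gap'
python3 go.py .4756 .3113 .084 -84.8
```

```text
position: [0.4917, 0.1341, 0.2045]
wrist_force: [0.1, -0.2, -0.9]
finger_gap: 0.0853
t 24.0 pinch [0.4917 0.1341 0.2232] yaw -84.9 rot [-0.002 -0.001 -0.   ] shift(after turn) [ 1.392  0.    -1.779] shift now axes [ 1.394 -0.002 -1.778] F [ 0.1  -0.25 -0.86] M [ 0.051 -0.02  -0.062] gap 0.0853 q7 -1.94
```

```bash
python3 -m pendant '[[0,0,-0.3,0,0,0],[0,0,-0.4,0,0,0],[0,0,-0.4,0,0,0],[0,0,-0.4,0,0,0],[0,0,-0.2,0,0,0],[0,0,-0.08,0,0,0],[0,0,0,0,0,0],[0,0,0,0,0,0]]' 1|grep -E 'pos|force|gap'
python3 go.py .4756 .3113 .083 -84.8
```

```text
position: [0.4758, 0.3083, 0.2041]
wrist_force: [-0.5, -0.6, 0.7]
finger_gap: 0.0855
t 24.8 pinch [0.4758 0.3083 0.2228] yaw -84.8 rot [0.001 0.001 0.   ] shift(after turn) [ 1.398  0.    -0.03 ] shift now axes [ 1.398e+00  1.000e-03 -3.100e-02] F [-0.47 -0.62  0.68] M [-0.018 -0.035  0.005] gap 0.0855 q7 -2.27
```

```bash
python3 -m pendant '[[0.2,0,0,0,0,0],[0.25,0,0,0,0,0],[0.25,0,0,0,0,0],[0.2,0,0,0,0,0],[0.2,0,0,0,0,0],[0.15,0,0,0,0,0],[0.1,0,0,0,0,0],[0.05,0,0,0,0,0],[0,0,0,0,0,0],[0,0,0,0,0,0]]' 1|grep -E 'pos|force|gap'
python3 go.py .4756 .3113 .083 -84.8
python3 -m pendant '[[0,0,0,0,0,0],[0,0,0,0,0,0],[0,0,0,0,0,0],[0,0,0,0,0,0],[0,0,0,0,0,0],[0,0,0,0,0,0]]' -1|grep -E 'pos|force|gap'
python3 go.py .4756 .3113 .083 -84.8
```

```text
position: [0.4762, 0.3093, 0.0649]
wrist_force: [0.1, 0.8, -0.8]
finger_gap: 0.0853
t 25.8 pinch [0.4762 0.3093 0.0836] yaw -84.8 rot [ 0.001 -0.    -0.001] shift(after turn) [ 0.006 -0.004 -0.021] shift now axes [ 0.006 -0.004 -0.021] F [ 0.08  0.77 -0.75] M [-0.007 -0.031  0.009] gap 0.0853 q7 -2.34
position: [0.4762, 0.31, 0.0652]
wrist_force: [-1.0, 0.1, 5.9]
finger_gap: 0.0544
t 26.4 pinch [0.4762 0.31   0.0839] yaw -84.7 rot [ 0.002 -0.001 -0.002] shift(after turn) [ 0.009 -0.005 -0.014] shift now axes [ 0.009 -0.005 -0.014] F [-0.97  0.13  5.95] M [-0.212  0.185 -0.034] gap 0.0544 q7 -2.34
```

```bash
python3 -m pendant '[[-0.05,0,0,0,0,0],[-0.1,0,0,0,0,0],[-0.2,0,0,0,0,0],[-0.25,0,0,0,0,0],[-0.25,0,0,0,0,0],[-0.25,0,0,0,0,0],[-0.2,0,0,0,0,0],[-0.1,0,0,0,0,0],[0,0,0,0,0,0]]'|grep -E 'pos|force|gap'
cat > fit2.py <<'E'
src=open('fit.py').read().split('g=bp(')[0]
src=src.replace("'side':(355,152,45,52)","'side':(357,160,40,42)")
exec(src)
c=ims['side'][160:202,357:397].astype(int)
for th in(50,60,70):
    mk['side']=((c[...,2]<th)); print(th,mk['side'].sum())
    for names in(('top',),('side',),('top','side')):
        d=differential_evolution(cost,[(.48,.56),(-.37,-.28),(-.5,.5),(3,9)],args=(names,),seed=1,maxiter=50,popsize=10,tol=1e-4)
        print(names,d.x.round(4),d.fun)
    np.save('dock.npy',d.x)
E
python3 fit2.py
```

```text
position: [0.4762, 0.3097, 0.2056]
wrist_force: [-0.1, 0.0, -4.0]
finger_gap: 0.0538
mount [ 0.53859301 -0.04616682  0.09086997] yawdeg 5.206465592616653
[[-0.5, 0.1], [0.1, -0.6], [0.3, 0.3], [0.4, 0.9], [-0.3, -0.3], [-0.0, 0.0], [-0.2, -0.3], [0.1, -0.1], [0.1, 0.3], [-0.1, 0.2], [0.1, -0.6]]
knob [[0.52970001 0.05142885 0.        ]]
50 672
('top',) [ 0.5161 -0.3263 -0.1707  4.7219] 151.9375
('side',) [ 0.5167 -0.3303 -0.0404  3.0578] 119.5625
('top', 'side') [ 0.5152 -0.3257 -0.1034  4.5307] 319.75
60 734
('top',) [ 0.5161 -0.3263 -0.1707  4.7219] 151.9375
('side',) [ 0.5167 -0.3308 -0.0769  3.9974] 97.9375
('top', 'side') [ 0.5157 -0.3267 -0.1242  4.7946] 280.375
70 825
('top',) [ 0.5161 -0.3263 -0.1707  4.7219] 151.9375
('side',) [ 0.5162 -0.3295 -0.101   5.3221] 103.9375
('top', 'side') [ 0.5157 -0.3268 -0.1469  4.9774] 275.5
```

```bash
cat > dv.py <<'E'
src=open('fit.py').read().split('g=bp(')[0].split("s=least")[0]
exec(src)
ims={n:cv2.imread(f'raw_{n}.png') for n in('top','side')}
def box(x0,x1,y0,y1,z0,z1): return np.array([[x,y,z] for x in(x0,x1) for y in(y0,y1) for z in(z0,z1)])/1000
C=np.zeros((560,800,3),np.uint8)
for n,(x,y,w,h),ox in(('top',(402,224,58,58),0),('side',(355,155,40,50),410)):
    s=7 if n=='top' else 9
    o=cv2.resize(ims[n][y:y+h,x:x+w],None,fx=s,fy=s,interpolation=cv2.INTER_CUBIC)
    o=np.clip(o.astype(float)*1.8,0,255).astype(np.uint8)
    for b in(box(-40,40,-35,35,0,10),box(22,27,-19,19,10,105),box(-27,-22,-19,19,10,105)):
        q=pj(n,T((.516,-.3265,-.15),b))
        for i in range(8):
            for j in(1,2,4):
                if not i&j: cv2.line(o,*[tuple(int(v) for v in (k-[x,y]+.5)*s) for k in(q[i],q[i|j])],(0,255,255),1)
    o=o[:560,:800-ox]; C[:o.shape[0],ox:ox+o.shape[1]]=o
cv2.imwrite('pics/dock.png',C)
E
python3 dv.py
```

```text
(no output)
```

View pics/dock.png

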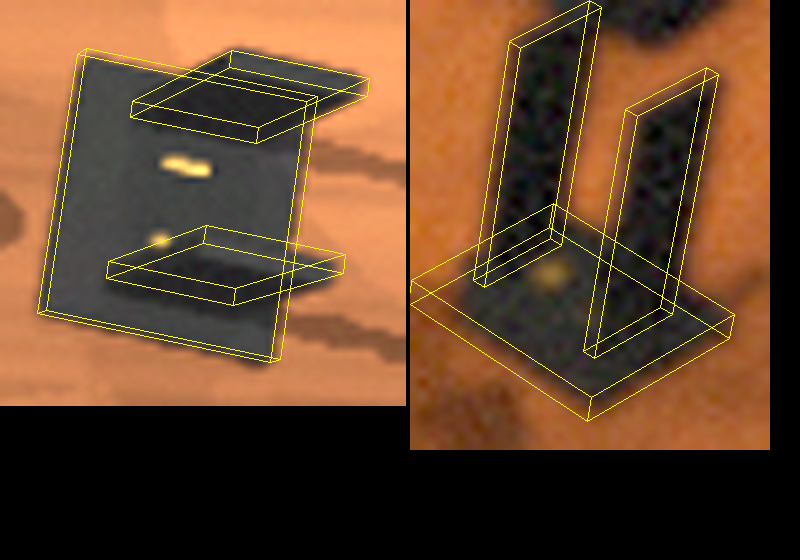

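```bash
python3 go.py .517 -.328 .2243 -98; 
python3 -m pendant '[[0,0,0.15,0,0,0],[0,0,0.3,0,0,0],[0,0,0.4,0,0,0],[0,0,0.4,0,0,0],[0,0,0.4,0,0,0],[0,0,0.4,0,0,0],[0,0,0.4,0,0,0],[0,0,0.4,0,0,0],[0,0,0.4,0,0,0],[0,0,0.4,0,0,0],[0,0,0.4,0,0,0],[0,0,0.4,0,0,0]]'|grep -E 'pos|force|gap'
python3 -m pendant '[[0,0,0.4,0,0,0],[0,0,0.4,0,0,0],[0,0,0.4,0,0,0],[0,0,0.3,0,0,0],[0,0,0.2,0,0,0],[0,0,0,0.1,0,0],[0,0,0,0.1,0,0],[0,0,0,0.094,0,0],[0,0,0,0,0,0],[0,0,0,0,0,0]]'|grep -E 'pos|force|gap'
python3 go.py .517 -.328 .2243 -98
```

```text
t 27.3 pinch [0.4762 0.3097 0.2243] yaw -84.7 rot [ 0.295 -0.002 -0.003] shift(after turn) [0.    1.291 6.258] shift now axes [-0.007 -0.178  6.387] F [-0.14  0.04 -3.99] M [-0.016  0.017  0.009] gap 0.0538 q7 -2.27
position: [0.5149, -0.1362, 0.2029]
wrist_force: [1.2, 0.2, -3.4]
finger_gap: 0.0539
position: [0.5311, -0.3033, 0.2032]
wrist_force: [0.3, 0.2, -3.1]
finger_gap: 0.0537
t 29.5 pinch [ 0.5311 -0.3033  0.2219] yaw -97.9 rot [ 0.003 -0.     0.002] shift(after turn) [-0.024 -0.105  0.264] shift now axes [-0.024 -0.106  0.264] F [ 0.33  0.17 -3.09] M [ 0.006  0.01  -0.059] gap 0.0537 q7 -1.28
```

```bash
python3 -m pendant '[[0,-0.105,0.13,0,0,0],[0,0,0.134,0,0,0],[0.1,0,0,0,0,0],[0.1,0,0,0,0,0],[0.1,0,0,0,0,0],[0.03,0,0,0,0,0],[0,0,0,0,0,0],[0,0,0,0,0,0]]'|grep -E 'pos|force|gap'
python3 go.py .517 -.328 .19 -98
python3 look.py e
python3 - <<'E'
import cv2
g=cv2.imread('raw_side_e.png')
cv2.imwrite('pics/e.png',cv2.convertScaleAbs(cv2.resize(g[115:205,345:415],None,fx=6,fy=6,interpolation=cv2.INTER_CUBIC),alpha=1.7))
E
```

```text
position: [0.5184, -0.3276, 0.1713]
wrist_force: [0.7, 0.1, -3.4]
finger_gap: 0.0541
t 30.3 pinch [ 0.5184 -0.3276  0.19  ] yaw -97.9 rot [ 0.001 -0.    -0.   ] shift(after turn) [ 0.    -0.013  0.006] shift now axes [ 0.    -0.013  0.006] F [ 0.67  0.13 -3.36] M [-0.022  0.051 -0.027] gap 0.0541 q7 -1.24
```

View pics/e.png

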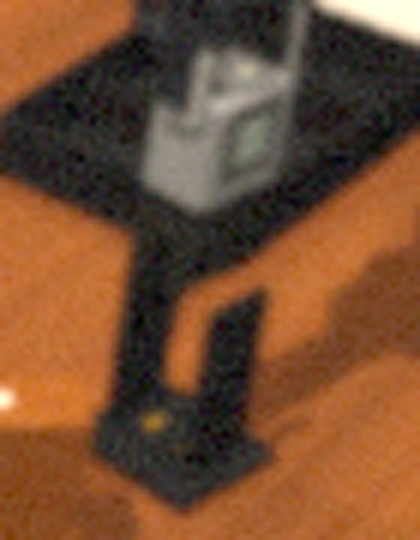

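```bash
python3 -m pendant '[[0,-0.013,0,0,0,0],[0.04,0,0,0,0,0],[0.04,0,0,0,0,0],[0.03,0,0,0,0,0],[0,0,0,0,0,0]]'|grep -E 'pos|force'
python3 -m pendant '[[0.03,0,0,0,0,0],[0.03,0,0,0,0,0],[0.03,0,0,0,0,0],[0,0,0,0,0,0]]'|grep -E 'pos|force'
python3 -m pendant '[[0.05,0,0,0,0,0],[0.05,0,0,0,0,0],[0.05,0,0,0,0,0],[0.05,0,0,0,0,0],[0,0,0,0,0,0],[0,0,0,0,0,0]]'|grep -E 'pos|force'
```

```text
position: [0.5164, -0.3275, 0.1595]
wrist_force: [-0.2, -0.8, -4.7]
position: [0.5164, -0.3275, 0.1506]
wrist_force: [-0.3, -0.1, -3.8]
position: [0.5167, -0.3276, 0.1311]
wrist_force: [-0.1, 0.5, -3.6]
```

```bash
python3 -m pendant '[[0,0.01,0,0,0,0],[0,0.01,0,0,0,0],[0,0,0,0,0,0],[0,0,0,0,0,0]]'|grep -E 'pos|force'
python3 -m pendant '[[0,0.01,0,0,0,0],[0,0,0,0,0,0],[0,0,0,0,0,0]]'|grep -E 'pos|force'
python3 -m pendant '[[0,0.01,0,0,0,0],[0,0,0,0,0,0],[0,0,0,0,0,0]]'|grep -E 'pos|force'
```

```text
position: [0.5188, -0.3279, 0.1313]
wrist_force: [-0.7, -0.2, -4.3]
position: [0.5197, -0.3281, 0.1312]
wrist_force: [-0.5, 0.1, -4.3]
position: [0.5203, -0.3282, 0.1311]
wrist_force: [-2.5, 0.5, -2.5]
```

```bash
python3 -m pendant '[[0,-0.02,0,0,0,0],[0,-0.02,0,0,0,0],[0,-0.02,0,0,0,0],[0,0,0,0,0,0],[0,0,0,0,0,0]]'|grep -E 'pos|force'
python3 -m pendant '[[0,-0.01,0,0,0,0],[0,0,0,0,0,0],[0,0,0,0,0,0]]'|grep -E 'pos|force'
python3 -m pendant '[[0,-0.01,0,0,0,0],[0,0,0,0,0,0],[0,0,0,0,0,0]]'|grep -E 'pos|force'
```

```text
position: [0.5149, -0.3274, 0.1313]
wrist_force: [-0.1, 1.1, -4.1]
position: [0.5138, -0.3273, 0.1312]
wrist_force: [-0.2, -0.4, -4.0]
position: [0.5128, -0.3271, 0.1312]
wrist_force: [0.6, -0.5, -3.5]
```

```bash
python3 -m pendant '[[0,-0.007,0,0,0,0],[0,0,0,0,0,0],[0,0,0,0,0,0]]'|grep -E 'pos|force'
python3 -m pendant '[[0,-0.007,0,0,0,0],[0,0,0,0,0,0],[0,0,0,0,0,0]]'|grep -E 'pos|force'
```

```text
position: [0.5123, -0.327, 0.1313]
wrist_force: [0.8, 0.6, -3.9]
position: [0.5118, -0.327, 0.1315]
wrist_force: [3.2, -1.2, -2.2]
```

```bash
python3 -m pendant '[[0,0.025,0,0,0,0],[0,0.022,0,0,0,0],[0,0,0,0,0,0],[0.08,0,0,0,0,0],[0.1,0,0,0,0,0],[0.1,0,0,0,0,0],[0.1,0,0,0,0,0],[0.1,0,0,0,0,0],[0.06,0,0,0,0,0],[0.04,0,0,0,0,0],[0,0,0,0,0,0],[0,0,0,0,0,0]]'|grep -E 'pos|force'
python3 -m pendant '[[0.015,0,0,0,0,0],[0.015,0,0,0,0,0],[0.01,0,0,0,0,0],[0,0,0,0,0,0],[0,0,0,0,0,0]]'|grep -E 'pos|force'
python3 go.py .5162 -.328 .0859 -98
```

```text
position: [0.5163, -0.3277, 0.0735]
wrist_force: [0.3, -0.7, -3.3]
position: [0.516, -0.3276, 0.0692]
wrist_force: [0.1, 0.9, -2.6]
t 36.3 pinch [ 0.516  -0.3276  0.0879] yaw -98.0 rot [ 0.001  0.    -0.   ] shift(after turn) [0.02  0.002 0.004] shift now axes [0.02  0.002 0.004] F [ 0.11  0.88 -2.56] M [-0.016 -0.046 -0.042] gap 0.0542 q7 -1.24
```

```bash
python3 -m pendant '[[0.01,0,0,0,0,0],[0.006,0,0,0,0,0],[0,0,0,0,0,0],[0,0,0,0,0,0]]'|grep -E 'pos|force'
python3 -m pendant '[[0.006,0,0,0,0,0],[0,0,0,0,0,0],[0,0,0,0,0,0]]'|grep -E 'pos|force'
python3 -m pendant '[[0.006,0,0,0,0,0],[0,0,0,0,0,0],[0,0,0,0,0,0]]'|grep -E 'pos|force'
```

```text
position: [0.516, -0.3275, 0.0676]
wrist_force: [0.6, 0.0, -3.3]
position: [0.5162, -0.3276, 0.0673]
wrist_force: [-0.7, 0.3, 0.7]
position: [0.5165, -0.3276, 0.0673]
wrist_force: [-0.9, 2.1, 6.0]
```

```bash
python3 -m pendant '[[-0.004,0,0,0,0,0],[0,0,0,0,0,0],[0,0,0,0,0,0]]'|grep -E 'pos|force'
python3 -m pendant '[[0,0,0,0,0,0],[0,0,0,0,0,0],[0,0,0,0,0,0],[0,0,0,0,0,0],[0,0,0,0,0,0]]' 1|grep -E 'pos|force|gap'
python3 -m pendant '[[-0.1,0,0,0,0,0],[-0.2,0,0,0,0,0],[-0.3,0,0,0,0,0],[-0.3,0,0,0,0,0],[-0.3,0,0,0,0,0],[-0.2,0,0,0,0,0],[0,-0.4,0,0,0,0],[0,-0.4,0,0,0,0],[0,-0.3,0,0,0,0],[0,0,0,0,0,0]]'|grep -E 'pos|force|gap'
python3 -m pendant '[[-0.3,0,0.4,0,0,0],[-0.3,0,0.4,0,0,0],[-0.3,0,0.4,0,0,0],[-0.2,0,0.3,0,0,0],[0,0,0.3,0,0,0],[0,0,0,0,0,0]]'|grep -E 'pos|force|gap'
python3 look.py f
python3 - <<'E'
import cv2,numpy as np
f=cv2.imread('raw_top_f.png');g=cv2.imread('raw_side_f.png')
a=cv2.resize(f[220:285,395:465],None,fx=5,fy=5,interpolation=cv2.INTER_CUBIC);b=cv2.resize(g[145:210,350:405],None,fx=7,fy=7,interpolation=cv2.INTER_CUBIC)
C=np.zeros((600,800,3),np.uint8);C[:325,:350]=a;C[:455,360:745]=b
C[340:592,:336]=cv2.resize(f,(336,252));C[460:600,360:547]=cv2.resize(g,(187,140))
cv2.imwrite('pics/f.png',C)
E
```

```text
position: [0.5164, -0.3277, 0.0673]
wrist_force: [-1.4, 1.9, 6.1]
position: [0.516, -0.3276, 0.0667]
wrist_force: [-0.1, 0.2, 0.2]
finger_gap: 0.0856
position: [0.4031, -0.3125, 0.2078]
wrist_force: [1.1, 0.6, 0.3]
finger_gap: 0.0855
position: [0.3807, -0.495, 0.3174]
wrist_force: [0.4, -0.3, 0.1]
finger_gap: 0.0854
```

View pics/f.png

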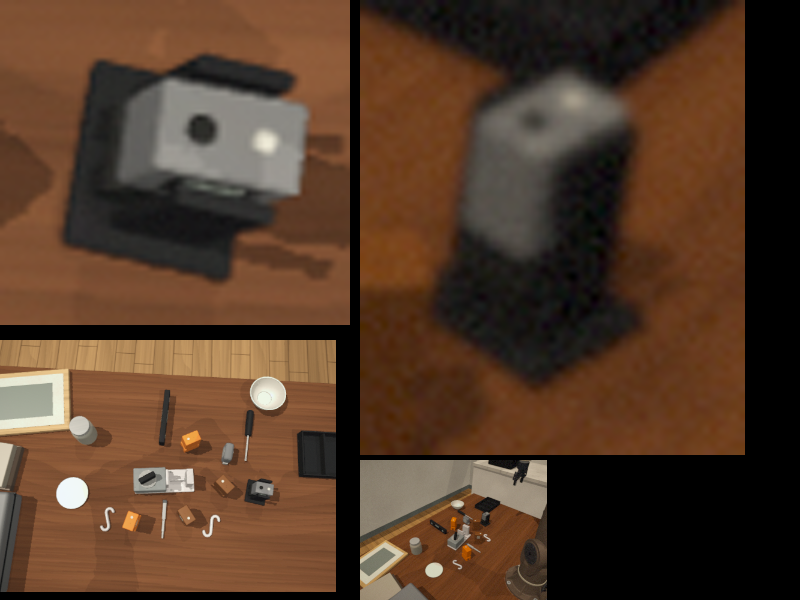

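Run:
```python
from h import *
c=np.array([(158,82),(308,105),(297,195),(150,182)])/5+[395-.5,220-.5]
W=np.array([bp('top',u,v,.105) for u,v in c]);print(W.round(4),W.mean(0))
# bright top-face mask centroid
f=cv2.imread('raw_top_f.png')[220:285,395:465]
# dark-rest / moved check between start and now
a=cv2.imread('raw_top.png').astype(int);b=cv2.imread('raw_top_f.png').astype(int)
d=(abs(a-b).max(2)>40).astype(np.uint8);n,l,s,ce=cv2.connectedComponentsWithStats(d)
print([(s[i].tolist()) for i in range(1,n) if s[i,4]>12])
for q in [(205,55),(297,75)]: print(bp('top',q[0]/5+394.5,q[1]/5+219.5,.105))
hsv=cv2.cvtColor(b.astype(np.uint8),cv2.COLOR_BGR2HSV);m=((hsv[...,1]<40)&(hsv[...,2]>190)).astype(np.uint8);n,l,s,ce=cv2.connectedComponentsWithStats(m);i=l[254,120];print(ce[i])
# laser position-fit overlay: predicted laser top corners for dock-centred pose
for yy in(-.3245,-.3265,-.3285):
    t=-.15;R=np.array([[np.cos(t),-np.sin(t)],[np.sin(t),np.cos(t)]])
    Q=[np.r_[R@np.array(p)+[.5155,yy],.105] for p in((.018,.028),(.018,-.028),(-.018,-.028),(-.018,.028))]
    print(yy,((pj('top',Q)-[394.5,219.5])*5).round(0).tolist())
```

```text
[[ 0.5345 -0.2955  0.105 ]
 [ 0.529  -0.3524  0.105 ]
 [ 0.4944 -0.3477  0.105 ]
 [ 0.4961 -0.2922  0.105 ]] [ 0.51349071 -0.32195228  0.105     ]
[[230, 214, 30, 32, 375], [281, 217, 35, 32, 570], [262, 224, 8, 11, 74], [419, 235, 38, 25, 670], [456, 253, 10, 8, 31]]
[ 0.5459723  -0.31346806  0.105     ]
[ 0.54027397 -0.34846182  0.105     ]
[119.89087575 254.6868409 ]
-0.3245 [[169.0, 75.0], [314.0, 105.0], [302.0, 198.0], [155.0, 167.0]]
-0.3265 [[174.0, 75.0], [320.0, 105.0], [307.0, 198.0], [160.0, 167.0]]
-0.3285 [[179.0, 75.0], [325.0, 106.0], [313.0, 198.0], [166.0, 168.0]]
```

```bash
cat > lf.py <<'E'
from h import *
from scipy.optimize import differential_evolution as DE
def T(p,X): c,s=np.cos(p[2]),np.sin(p[2]); return np.array(X)/1000@np.array([[c,s,0],[-s,c,0],[0,0,1]])+[p[0],p[1],0]
def fit(n,file,win,z0,th,g,faces):
    x,y,w,h=win; c=cv2.imread(file)[y:y+h,x:x+w].astype(int); mk=(c.max(2)-c.min(2)<22)&(c.max(2)>th)
    k,l,s,_=cv2.connectedComponentsWithStats(cv2.morphologyEx(mk.astype(np.uint8),cv2.MORPH_CLOSE,np.ones((5,5),np.uint8)));mk=l==1+s[1:,4].argmax()
    b,t=z0+42,z0+95
    F={'top':[(18,28,t),(18,-28,t),(-18,-28,t),(-18,28,t)],'+y':[(18,28,t),(-18,28,t),(-18,28,b),(18,28,b)]}
    def cost(p):
        m=np.zeros((h*4,w*4),np.uint8)
        for f in faces: cv2.fillConvexPoly(m,((pj(n,T(p,F[f]))-[x,y]+.5)*4).round().astype(np.int32).reshape(-1,1,2),1)
        return abs(cv2.resize(m.astype(np.float32),(w,h),interpolation=cv2.INTER_AREA)-mk).sum()
    d=DE(cost,[(g[0]-.03,g[0]+.03),(g[1]-.03,g[1]+.03),(g[2]-.2,g[2]+.2)],seed=2,maxiter=60,tol=1e-4)
    print(n,file,d.x.round(4),d.fun,int(mk.sum()))
for th in(85,100): 
    fit('top','raw_top_f.png',(405,228,60,40),10,th,(.516,-.327,-.14),('top','+y'))
for th in(50,60,70): fit('side','raw_side_f.png',(360,148,40,40),10,th,(.516,-.327,-.14),('top','+y'))
fit('side','raw_side_d.png',(195,280,50,50),8,85,(.4757,.3113,.09),('top','+y'))
E
python3 lf.py
sed -n '/^for b in/p' /dev/null
python3 - <<'E'
# dock plate left edge & right edge from start picture, top view; with t=8
import os
os.chdir('.')
src=open('fit.py').read().split('g=bp(')[0].replace("'side':(355,152,45,52)","'side':(357,160,40,42)")
import io,contextlib
with contextlib.redirect_stdout(io.StringIO()): exec(src)
c=ims['top'][222:280,400:465].astype(int)
for lo in(60,75,90):
    mk['top']=(c[...,2]<lo)&(c[...,2]-c[...,0]<25)
    for t in(6,8):
        d=differential_evolution(lambda p:cost((p[0],p[1],-.14,t),('top',)),[(.49,.54),(-.35,-.30)],seed=1,maxiter=40,tol=1e-4);print(lo,t,d.x.round(4),d.fun)
E
```

```text
top raw_top_f.png [ 0.5147 -0.3235 -0.1472] 72.0625 667
top raw_top_f.png [ 0.5147 -0.3233 -0.1664] 160.3125 560
side raw_side_f.png [ 0.5165 -0.328  -0.0201] 54.8125 360
side raw_side_f.png [ 0.5168 -0.3299 -0.087 ] 42.625 332
side raw_side_f.png [ 0.5157 -0.3287 -0.1368] 38.5 298
side raw_side_d.png [0.4733 0.3091 0.0169] 104.0 533
60 6 [ 0.5152 -0.3255] 138.5625
60 8 [ 0.5151 -0.3252] 162.75
75 6 [ 0.5152 -0.3255] 134.0625
75 8 [ 0.5146 -0.3252] 155.25
90 6 [ 0.5152 -0.3255] 134.0625
90 8 [ 0.5146 -0.3252] 155.25
```

```bash
python3 m.py; python3 -c "
from rig import r
print(r.job_done())"
```

```text
t39.80 yaw -98.01 Mz 0.004 e7 0.1111 F [-0.1  0.4  0.1] p [ 0.3825 -0.4908  0.3167]
the job is handed in; nothing more can be done
None
```

The laser level is standing upright in the charging dock, released, and the job was handed in at 39.8 s with the arm clear.

- **Knob and lift:** I turned the knob clockwise about 55° until the torque dipped, reversed and began to rise, then let go. The laser level came straight up past its catch with about 10 N.
- **Coaster:** I stood the level on the middle of the coaster. Touching down to feel the surface pressed it with about 28 N, more than I wanted. I eased that to about 5 N before letting go.
- **Dock:** I gripped it again by its two ends. I felt both cheeks lightly, about 8 mm apart, and centred it between them. It touched the floor at the expected height with about 6 N.
- **Last checks:** Before-and-after top pictures differ only at the knob, the mount, the dock and the laser level's shadow. The coaster and the other things have not moved.
- **Unsure:** Along the dock's open direction, the top camera puts the level about 2 mm off centre and the side camera about 1 mm. That is within measuring error, so I left it. The two cameras also disagree by up to about 6 mm on its absolute position.

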